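# Press a drill bush home with a trigger clamp and let the jaw go

### The job

The steel bush still stands out of the wooden jig block. Use the bench clamp as a press: squeeze its trigger, as many times as it takes, to walk the jaw onto the bush, and keep squeezing until the bush is fully home and the jaw bears firmly on it for a moment: about 20 N on the block is right, more than 35 N crushes it. Then press the release tab so that the jaw springs fully open again, leaving the block in its bed and the things around undisturbed.

Things in the scene. Friction and masses are not known exactly. Their poses are not given: they have to be found in the camera images.
- clamp: Trigger bar clamp fixed to the bench on a dark steel plate 300x85x8 mm. Origin: underside, below the handle. x: along the bar from handle to jaw, z up. Handle post: x -6..6, y +-13, z 55-125 mm. Fixed jaw: face x 140, top z 88. Bed at x 139-199, top z 42, side rails to z 53. Black housing: x -20..88, y +-20, top z 57. Sliding jaw post beyond x 186, top z 88, moves to -x.
- trigger_grip (a point): Point fixed on the clamp: middle of the trigger's front (+x) face at rest. The trigger is a steel blade 8 mm thick (x), 22 wide (y), z 59-125 mm, in front of the black handle post; its front face is 44 mm from the handle's back at rest, 24 mm when fully squeezed.
- trigger (a joint): m, 0 at rest, 0.020 fully squeezed straight towards the handle (clamp -x); it springs back when let go (5 to 7 N, within 0.3 s). From about 3 mm on, a pawl takes the toothed bar along: 10 to 15 mm of jaw travel per full squeeze (teeth 5 mm apart; a squeeze faster than 0.1 m/s may skip some). The push on the trigger reaches the jaw 1:1, less about 10 to 13 N for the springs.
- jaw (a joint): m, 0 = sliding jaw fully open, grows as it walks towards the fixed jaw (clamp -x). A light spring (3.5 N) opens it; a ratchet holds it until the release tab is pressed. It slips back up to 5 mm, to the last tooth, when the trigger is let go.
- pad: Round rubber-faced pad, 30 mm across, on the sliding jaw. Origin: centre of its pressing face (faces clamp -x), at clamp x 234, z 64 mm with the jaw open. It gives way on a stiff spring (8 N per mm, 6 mm at most).
- tab_top (a point): Point fixed on the clamp: middle of the release tab's top at rest, 65 mm above the bench. The tab is a steel plate 22 x 22 mm between trigger and fixed jaw (the fixed jaw begins 25 mm further along x). To free the jaw press it straight down 6 to 9 mm (up to about 16 N).
- release_tab (a joint): rad, 0 = at rest, 0.40 = fully pressed (tab top about 11 mm lower); the jaw is free from about 0.2. It bobs up to 0.15 as the bar ratchets, and springs back when let go. It starts lifted and drops in at once.
- block: Loose wooden jig block, 45 mm cube, in the bed between the jaws with up to 8 mm of room lengthwise. Origin: centre of its underside; x points to the sliding jaw.
- bush (a joint): m, 0 = the headed steel bush (head 24 mm across, 5 mm thick, on the block's +x face, 22 mm up) stands 12 mm out, 0.012 = fully home, head against the wood. A press fit: about 8 N moves it.
- labels: White label roll, 63 mm across, 40 tall, standing beside the clamp. Origin: centre of the underside. Leave alone.
- glue: Glue stick, 26 mm across, 97 tall, standing beside the clamp. Origin: centre of the underside. Leave alone.
- staples: Small box, 41x62x22 mm, behind the clamp. Origin: centre of the underside. Leave alone.
Mind the look-alikes: they are no part of the job. Leave any pink or turquoise look-alike of the block alone.

How it is judged:
By the outcome, as a careful person would: the job done as asked, in the order asked, and still so for the second after the job is handed in, with the robot touching nothing.
It also fails if it takes over 54 s, if anything falls off the work surface, if the arm or the gripper's body presses on something with over 40 N, if the wrist force passes 120 N, or if a joint passes its speed limit or range.

### The arm

A 6-joint arm with a two-finger parallel gripper is mounted at the origin on a cart in front of the work surface, level with it; the furniture and walls round the work are solid. World frame = base frame: x ahead of the robot, y to its left, z up, the work surface at z = 0. Lengths are in m, angles in rad, forces in N, time in s.
With the tool pointing down it reaches from about 0.375 to 0.75 m from the base axis. Payload 9 kg.
Tool frame: the origin (TCP) lies midway between the tips of the shut fingers; the grasp point (between the pads) lies manip.grasp_offset behind it (manip.grasp_offset is the distance from the TCP to the grasp point, in m); z points along the fingers, y is the line along which they close (so a half turn about z gives the same grasp; the last joint's range is limited). The gripper opens to 85 mm and grips with 20 to 120 N. Pads are 22 mm wide; open, the fingers measure 114 mm over their backs; the gripper's body (76 mm by 85 mm) begins 54 mm behind the grasp point. The pads swing forward as they close: fully open they stand 13 mm farther back than shut.
Start: joints at [-1.484, 0.104, 0.097, 1.564, 0, 1.353], TCP at [0.18, -0.572, 0.231] pointing down, gripper open.
Joint ranges: [-2.99, 2.99], [-0.84, 1.86], [-1.1, 1.16], [-1.84, 2.11], [-1.51, 1.56], [-3.14, 3.14]. Speed limits (rad/s): [2.22, 2.22, 2.57, 3.14, 3.14, 3.14].

### API

Orientations are given as a 3x3 rotation matrix whose columns are the frame's x, y, z axes.
In Python, from cell import manip gives the robot as it stands. The module is installed in compiled form; this text tells all that it offers.
- The arm moves only by the tool servo_tool, never from a script. Its argument "steps" is a list of rows, each a list of 3 entries, a list of its own where there are three numbers: the shift along the tool's x, y, z in cm, then the turn about the tool's z in rad, then the opening, from 0 (shut) to 1 (fully open). A call has 1 to 12 rows; each row shifts and turns the commanded pose from where the row before left it, along the tool's axes as they then stand; what a row does not reach is not made up. A row lasts 1/8 s, in which the tool goes at most 62.5 mm and 10.7 degrees, less where a joint would pass 70% of its speed; a pose out of reach is approached as far as the arm can. A call with a gripper value outside its range is refused whole. The fingers move at their own pace and stop on an object; "force" is the grip in N (left out, the last holds). Time passes only in rows, so rows that do not move let the fingers close. It gives the time, the measured TCP pose, the force, the opening and the grip force at its end, in the units of the state.
- manip.get_obs(): the state, without advancing time (a new reading comes with each control period).
- manip.read_camera(name): name is "scene" or "top" or "wrist"; returns a dict with "img" (480x640x3 uint8, red, green, blue), "K" (3x3 intrinsics, pixels), "D" ([k1, k2, p1, p2, k3] as OpenCV has them; the pictures are not rectified), "R" (3x3) and "t" (3): a world point X has camera coordinates R X + t; the wrist camera has in their place "T_tool_cam" (4x4, takes a point from camera to tool coordinates, whose origin is the TCP and whose axes are the flange's). Camera axes: x right, y down, z forward; pixel columns grow to the right and rows downward; lengths in m; the calibration is good to about 2 mm. A picture is of the moment at which its call begins: read the wrist's pose just before it. There is no depth.
- manip.finish_job(): hands the job in; it is judged then, once.
The state is a dict: "clock": time; "joints": joint angles; "joint_vel": joint speeds; "joint_efforts": joint torques, N m; "position": TCP position; "eef_rot": TCP orientation; "force": force on the tool from outside, world axes, zero at the start; "ft_torque": the same for the moment, N m; "opening": opening from 0.0 (shut) to 1.0 (fully open); "gripper_force": force on a finger pad.
Only numpy, scipy, OpenCV 4.12 (cv2) and the standard library are available. Lean on these libraries where they do the work, as an engineer would, in place of code of your own. Each camera call takes 0.05 s, during which the arm holds its last target. There are 200 camera calls.

## Working session

There is one attempt and no reset: what is moved stays moved. The work goes in short steps, Python scripts to look and compute and a tool call to move; the robot and the scene stay as the last step left them, time stands still between calls to the robot, and variables do not carry over. Pictures are saved under pics/ and viewed, at most 10 in all, crops included, and the job is handed in when it is done.

Besides the shell and the picture viewer there is one more tool, called after "Emit:" by a JSON object that holds its "method" and its "body", one argument or row to a line. servo_tool: Moves the arm, as the interface text tells. Its arguments: {"type":"object","properties":{"steps":{"type":"array"},"force":{"type":"number"}},"required":["steps"]}

```bash
mkdir -p pics; python3 - <<'E'
from cell import manip
import cv2,numpy as np
np.set_printoptions(precision=4,suppress=True)
for n in ("scene","top"):
    c=manip.read_camera(n); cv2.imwrite(f"pics/{n}0.png",c["img"][:,:,::-1]); print(n,c["K"],c["D"],c["R"],c["t"])
o=manip.get_obs(); print(o, manip.grasp_offset)
E
```

```text
scene [[567.9638   0.     316.7668]
 [  0.     567.9638 238.2738]
 [  0.       0.       1.    ]] [-0.0343  0.      0.      0.      0.    ] [[-0.9189 -0.3942  0.016 ]
 [-0.2772  0.6162 -0.7372]
 [ 0.2808 -0.6818 -0.6755]] [0.5134 0.212  0.9144]
top [[615.8357   0.     325.078 ]
 [  0.     615.8357 239.8537]
 [  0.       0.       1.    ]] [-0.0292  0.      0.      0.      0.    ] [[ 0.0038 -1.      0.007 ]
 [-0.9829 -0.005  -0.1843]
 [ 0.1843 -0.0062 -0.9828]] [0.0391 0.5656 1.1839]
{'clock': 0.1, 'joints': array([-1.4837,  0.1047,  0.0966,  1.5639, -0.    ,  1.3531]), 'joint_vel': array([-0.0001, -0.0005,  0.0035, -0.0006, -0.001 ,  0.0001]), 'joint_efforts': array([  0.0086, -55.8202,  50.4724,   0.0127,  -0.0002,  -0.    ]), 'position': array([ 0.18  , -0.572 ,  0.2306]), 'eef_rot': array([[ 0.9539,  0.3   , -0.0001],
       [ 0.3   , -0.9539,  0.0012],
       [ 0.0003, -0.0012, -1.    ]]), 'force': array([0.5799, 0.3185, 0.3216]), 'ft_torque': array([0.01  , 0.0063, 0.0104]), 'gripper_force': 0.0, 'opening': 0.9985623209878329} 0.0187
```

View pics/top0.png

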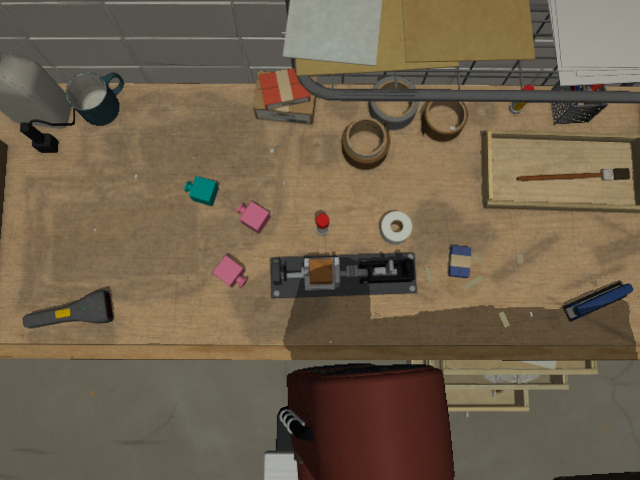

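View pics/scene0.png

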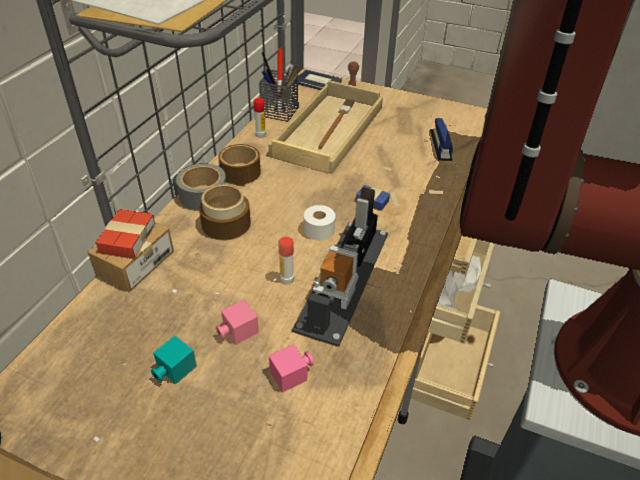

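The clamp lies across the top view: plate at about (271–416, 253–297), handle at the right near (405,268), jaw at the left near (278,270). The labels are at (396,226), the glue at (322,222) and the staples at (460,261). I'll enlarge it.

```bash
python3 - <<'E'
import cv2
a=cv2.imread("pics/top0.png")[240:305,262:422]; cv2.imwrite("pics/topc.png",cv2.resize(a,None,fx=5,fy=5,interpolation=cv2.INTER_CUBIC))
a=cv2.imread("pics/scene0.png")[180:345,285:395]; cv2.imwrite("pics/scenec.png",cv2.resize(a,None,fx=3.6,fy=3.6,interpolation=cv2.INTER_CUBIC))
E
```

```text
(no output)
```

View pics/topc.png

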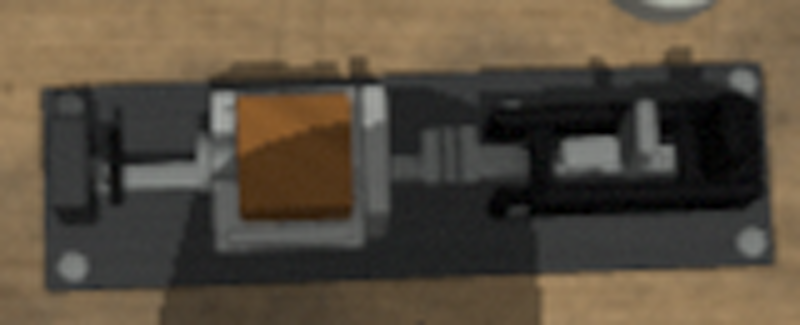

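View pics/scenec.png

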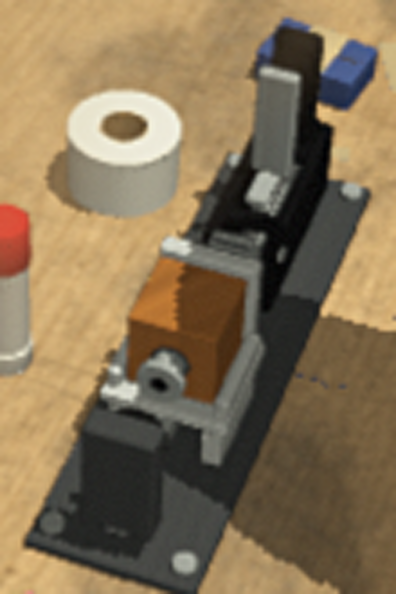

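The top crop shows the plate corners (42,88), (762,63), (775,262) and (50,290). It also shows the tab near (448,155), the block top at (237–352, 95–218), the trigger and handle at right. The scene crop shows the trigger front face at (257,70)–(300,72), down to about (252,165)–(292,170). Next I'll fit the clamp pose.

```bash
cat > h.py <<'E'
import cv2,numpy as np
np.set_printoptions(precision=4,suppress=True)
def ray(K,D,R,t,px):
    u=cv2.undistortPoints(np.array(px,float).reshape(-1,1,2),K,np.array(D,float)).reshape(-1,2)
    return -R.T@t, np.c_[u,np.ones(len(u))]@R
def atz(c,px,z):
    o,d=ray(*c,px); return o+d*((np.array(z)-o[2])/d[:,2])[:,None]
E
python3 - <<'E'
from h import *
from cell import manip
C={n:[np.array(manip.read_camera(n)[k],float) for k in "KDRt"] for n in("scene","top")}
T=lambda p:[(262+a/5,240+b/5) for a,b in p]
S=lambda p:[(285+a/3.6,180+b/3.6) for a,b in p]
P=atz(C["top"],T([(42,88),(762,63),(775,262),(50,290)]),.008); print("plate",P, P.mean(0))
d=(P[0]+P[3]-P[1]-P[2])[:2]; print("yaw deg",np.degrees(np.arctan2(d[1],d[0])))
print("tab top",atz(C["top"],T([(422,155),(448,155),(475,155)]),.065))
print("fixed jaw top edges",atz(C["top"],T([(387,165),(362,165)]),.088))
print("trigger top sc",atz(C["scene"],S([(257,70),(300,72)]),.125))
print("block top",atz(C["top"],T([(237,95),(352,95),(352,218),(237,218)]),.087))
print("housing end top",atz(C["top"],T([(487,155)]),.057))
E
```

```text
plate [[ 0.5358  0.1543  0.008 ]
 [ 0.5477 -0.1443  0.008 ]
 [ 0.465  -0.1478  0.008 ]
 [ 0.4522  0.1493  0.008 ]] [0.5002 0.0029 0.008 ]
yaw deg 92.37556266501393
tab top [[ 0.5009 -0.0006  0.065 ]
 [ 0.5009 -0.0108  0.065 ]
 [ 0.5009 -0.0215  0.065 ]]
fixed jaw top edges [[0.4938 0.0139 0.088 ]
 [0.4937 0.0236 0.088 ]]
trigger top sc [[ 0.5157 -0.0765  0.125 ]
 [ 0.4955 -0.084   0.125 ]]
block top [[0.521  0.072  0.087 ]
 [0.5212 0.0274 0.087 ]
 [0.4733 0.0274 0.087 ]
 [0.4731 0.0716 0.087 ]]
housing end top [[ 0.5021 -0.0267  0.057 ]]
```

Emit:
{"method": "servo_tool", "body": {
  "steps": [
    [[4,-3.6,0],0,0],
    [[4,-3.6,0],0,0],
    [[4,-3.6,0],0,0],
    [[4,-3.6,0],0,0],
    [[4,-3.6,0],0,0],
    [[4,-3.6,0],0,0],
    [[4,-3.6,0],0,0],
    [[4,-3.6,0],0,0],
    [[4,-3.6,0],0,0],
    [[4,-3.6,0],0,0],
    [[4,-3.6,0],0,0],
    [[3,-3,0],0,0]
  ],
  "force": 60
}}

```text
clock: 2.0
position: [0.5014, -0.023, 0.2314]
eef_rot: [[0.954, 0.301, 0.001], [0.301, -0.954, -0.0], [0.0, 0.0, -1.0]]
force: [0.2, -0.7, 1.0]
opening: -0.002
gripper_force: 0.0
```

Emit:
{"method": "servo_tool", "body": {
  "steps": [
    [[0,0,0],-0.18,0],
    [[0,0,0],-0.18,0],
    [[0,0,0],-0.18,0],
    [[0,0,0],-0.18,0],
    [[0,0,0],-0.18,0],
    [[0,0,0],-0.18,0],
    [[0,0,0],-0.18,0],
    [[0,0,0],-0.05,0],
    [[0,0,0],0,0]
  ]
}}

```text
clock: 3.12
position: [0.5006, -0.025, 0.2314]
eef_rot: [[-0.043, 0.999, 0.0], [0.999, 0.043, -0.0], [-0.0, 0.0, -1.0]]
force: [-0.3, 0.3, 1.2]
opening: 0.001
gripper_force: 0.0
```

```bash
python3 - <<'E'
from h import *
from cell import manip
o=manip.get_obs(); c=manip.read_camera("wrist")
print(o["clock"],o["position"],o["eef_rot"],o["force"],o["opening"],o["joints"]); print(c["T_tool_cam"])
cv2.imwrite("pics/w0.png",c["img"][:,:,::-1])
np.savez("w0.npz",p=o["position"],r=o["eef_rot"],**{k:c[k] for k in("K","D","T_tool_cam")})
E
```

```text
3.125 [ 0.5006 -0.025   0.2314] [[-0.0435  0.9991  0.0001]
 [ 0.9991  0.0435 -0.0002]
 [-0.0002  0.0001 -1.    ]] [-0.3109  0.3256  1.2138] 0.0007732870809909819 [-0.3113 -0.1981 -0.1962  1.5725 -0.0001  1.2159]
[[ 0.0013 -0.9512 -0.3086  0.0787]
 [ 1.      0.0016 -0.0008 -0.0003]
 [ 0.0013 -0.3086  0.9512 -0.1432]
 [ 0.      0.      0.      1.    ]]
```

View pics/w0.png

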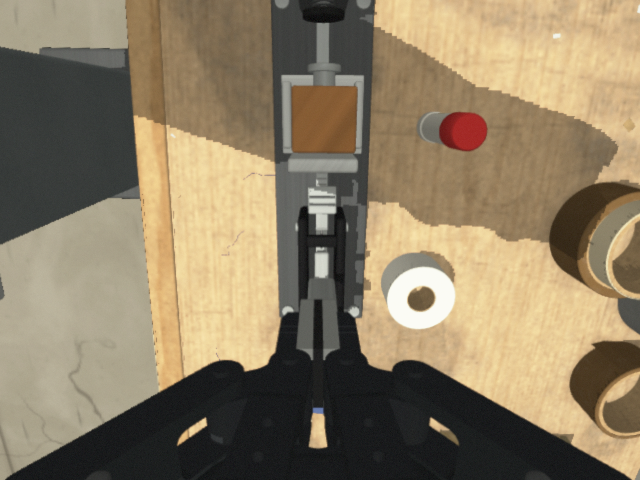

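The wrist view shows the block at (324,120), the fixed jaw top at (290–357, 154–172) and the tab at (308–336, 189–214). The trigger is partly behind the finger tips near (318,300).

```bash
python3 - <<'E'
from h import *
w=np.load("w0.npz"); T=w["T_tool_cam"]; R=w["r"]@T[:3,:3]; t=w["r"]@T[:3,3]+w["p"]
c=(w["K"],w["D"],R.T,-R.T@t)
pr=lambda X:cv2.projectPoints(np.array(X,float).reshape(-1,1,3),cv2.Rodrigues(c[2])[0],c[3],c[0],c[1])[0].reshape(-1,2)
print("tcp px",pr([w["p"]]))
print("tab",atz(c,[(308,201),(336,201),(322,189),(322,214)],.065))
print("jaw top",atz(c,[(290,172),(357,172),(324,172),(324,154)],.088))
print("block top",atz(c,[(292,86),(356,86),(356,153),(292,153)],.087))
print("plate edges",atz(c,[(277,180),(370,180)],.008))
for y in(-.073,-.077,-.081): print(y,pr([[.495,y,.125],[.515,y,.125],[.505,y,.06]]))
I=cv2.imread("pics/w0.png")[180:340,240:400]; cv2.imwrite("pics/w0c.png",cv2.resize(I,None,fx=3.7,fy=3.7,interpolation=cv2.INTER_CUBIC))
E
```

```text
tcp px [[318.7414 317.8757]]
tab [[ 0.4919 -0.0141  0.065 ]
 [ 0.5138 -0.0131  0.065 ]
 [ 0.5024 -0.0041  0.065 ]
 [ 0.5033 -0.0241  0.065 ]]
jaw top [[0.4787 0.0114 0.088 ]
 [0.5262 0.0135 0.088 ]
 [0.5028 0.0125 0.088 ]
 [0.5022 0.025  0.088 ]]
block top [[0.4785 0.0692 0.087 ]
 [0.5215 0.0711 0.087 ]
 [0.5246 0.0267 0.087 ]
 [0.4797 0.0246 0.087 ]]
plate edges [[ 0.4619 -0.0082  0.008 ]
 [ 0.5469 -0.0044  0.008 ]]
-0.073 [[307.2499 303.9522]
 [336.2848 305.1338]
 [321.1145 269.1381]]
-0.077 [[307.0393 309.1604]
 [335.9393 310.3311]
 [320.8896 273.5366]]
-0.081 [[306.8308 314.3191]
 [335.5967 315.4791]
 [320.6663 277.9021]]
```

View pics/w0c.png

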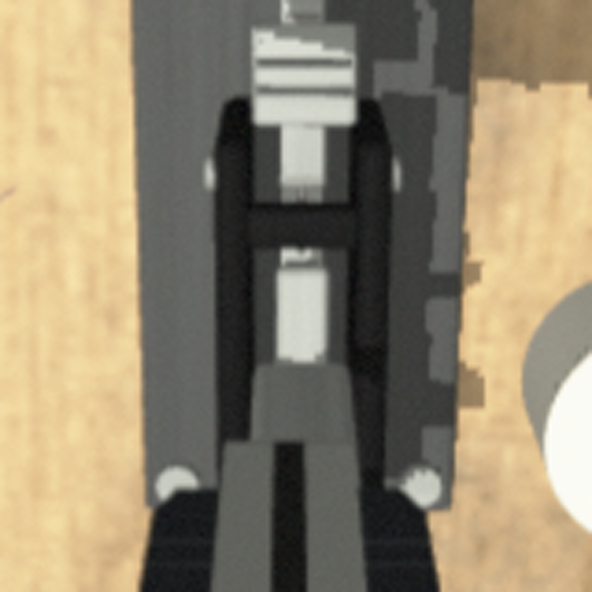

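Emit:
{"method": "servo_tool", "body": {
  "steps": [
    [[-3.9,0.3,0],0,0],
    [[0,0,5],0,0],
    [[0,0,5],0,0],
    [[0,0,4.5],0,0],
    [[0,0,0],0,0],
    [[0,0,0],0,0]
  ]
}}

```text
clock: 3.92
position: [0.5061, -0.0641, 0.0883]
eef_rot: [[-0.044, 0.999, 0.002], [0.999, 0.044, -0.001], [-0.001, 0.002, -1.0]]
force: [0.6, 0.3, 0.4]
opening: 0.003
gripper_force: 0.0
```

Emit:
{"method": "servo_tool", "body": {
  "steps": [
    [[-0.5,0,0],0,0],
    [[-0.2,0,0],0,0],
    [[0,0,0],0,0]
  ]
}}

```text
clock: 4.3
position: [0.5064, -0.071, 0.0875]
eef_rot: [[-0.044, 0.999, 0.002], [0.999, 0.044, -0.0], [-0.0, 0.002, -1.0]]
force: [0.8, 3.9, 1.9]
opening: 0.002
gripper_force: 1.7
```

Emit:
{"method": "servo_tool", "body": {
  "steps": [
    [[-0.6,0,0],0,0],
    [[-0.6,0,0],0,0],
    [[-0.3,0,0],0,0],
    [[0,0,0],0,0]
  ]
}}

```text
clock: 4.8
position: [0.5067, -0.0846, 0.0872]
eef_rot: [[-0.045, 0.999, 0.001], [0.999, 0.045, 0.002], [0.002, 0.002, -1.0]]
force: [0.6, 11.0, 7.6]
opening: 0.0
gripper_force: 5.5
```

Emit:
{"method": "servo_tool", "body": {
  "steps": [
    [[-0.3,0,0],0,0],
    [[0,0,0],0,0]
  ]
}}

```text
clock: 5.05
position: [0.5069, -0.0876, 0.0872]
eef_rot: [[-0.045, 0.999, 0.001], [0.999, 0.045, 0.002], [0.002, 0.001, -1.0]]
force: [0.7, 9.8, 6.9]
opening: -0.002
gripper_force: 5.1
```

Emit:
{"method": "servo_tool", "body": {
  "steps": [
    [[-0.2,0,0],0,0],
    [[0,0,0],0,0]
  ]
}}

```text
clock: 5.3
position: [0.5069, -0.0885, 0.0872]
eef_rot: [[-0.046, 0.999, 0.001], [0.999, 0.046, 0.004], [0.004, 0.002, -1.0]]
force: [-0.0, 16.5, 9.9]
opening: -0.002
gripper_force: 8.3
```

Emit:
{"method": "servo_tool", "body": {
  "steps": [
    [[1.2,0,0],0,0],
    [[1.1,0,0],0,0],
    [[0,0,0],0,0],
    [[0,0,0],0,0],
    [[-0.6,0,0],0,0],
    [[-0.6,0,0],0,0],
    [[-0.6,0,0],0,0],
    [[-0.3,0,0],0,0],
    [[0,0,0],0,0]
  ]
}}

```text
clock: 6.42
position: [0.5062, -0.0876, 0.0863]
eef_rot: [[-0.045, 0.999, -0.0], [0.999, 0.045, 0.003], [0.003, 0.0, -1.0]]
force: [-1.0, 10.4, 4.7]
opening: 0.0
gripper_force: 5.2
```

```bash
python3 - <<'E'
from h import *
from cell import manip
c=manip.read_camera("scene"); I=c["img"][240:345,285:375,::-1]; J=manip.read_camera("top")["img"][240:305,262:422,::-1]
I=cv2.resize(I,None,fx=5,fy=5,interpolation=cv2.INTER_CUBIC);J=cv2.resize(J[:,:70],None,fx=5,fy=5,interpolation=cv2.INTER_CUBIC)
J=cv2.copyMakeBorder(J,0,I.shape[0]-J.shape[0],0,0,cv2.BORDER_CONSTANT); cv2.imwrite("pics/s1.png",np.hstack([I,J])[:, :800])
E
```

```text
(no output)
```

View pics/s1.png

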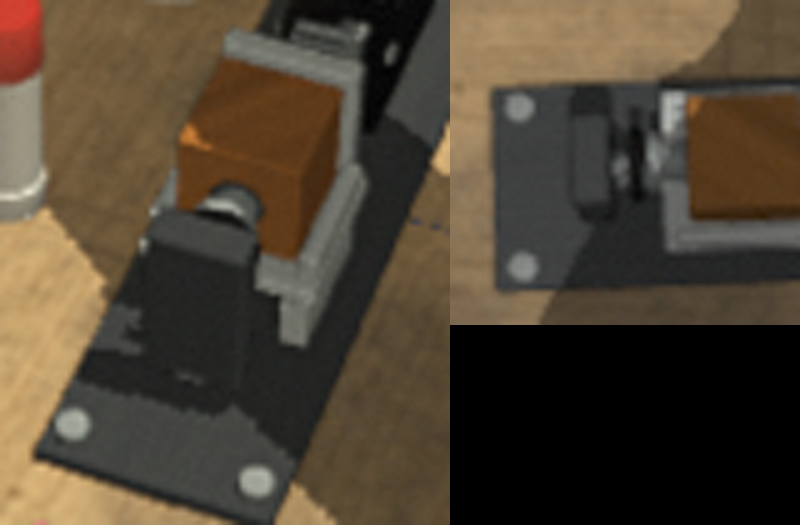

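The third picture pair shows that the jaw has walked about 28 mm. The pad, at (635,155) in the composite, is almost at the bush head at (655,155). The next squeezes need care.

Emit:
{"method": "servo_tool", "body": {
  "steps": [
    [[1.2,0,0],0,0],
    [[1.1,0,0],0,0],
    [[0,0,0],0,0],
    [[0,0,0],0,0],
    [[-0.5,0,0],0,0],
    [[-0.4,0,0],0,0],
    [[-0.2,0,0],0,0],
    [[0,0,0],0,0]
  ]
}}

```text
clock: 7.52
position: [0.5058, -0.0753, 0.0863]
eef_rot: [[-0.045, 0.999, 0.0], [0.999, 0.045, 0.004], [0.004, 0.0, -1.0]]
force: [0.0, 11.5, 4.7]
opening: 0.001
gripper_force: 6.2
```

Emit:
{"method": "servo_tool", "body": {
  "steps": [
    [[-0.2,0,0],0,0],
    [[-0.2,0,0],0,0],
    [[0,0,0],0,0]
  ]
}}

```text
clock: 7.9
position: [0.5059, -0.0792, 0.0863]
eef_rot: [[-0.045, 0.999, 0.0], [0.999, 0.045, 0.004], [0.004, 0.0, -1.0]]
force: [-0.7, 12.5, 4.0]
opening: -0.001
gripper_force: 6.4
```

Emit:
{"method": "servo_tool", "body": {
  "steps": [
    [[-0.2,0,0],0,0],
    [[-0.2,0,0],0,0],
    [[0,0,0],0,0]
  ]
}}

```text
clock: 8.28
position: [0.506, -0.0818, 0.0863]
eef_rot: [[-0.046, 0.999, 0.0], [0.999, 0.046, 0.007], [0.007, 0.0, -1.0]]
force: [-0.7, 20.6, 6.9]
opening: -0.003
gripper_force: 10.3
```

Emit:
{"method": "servo_tool", "body": {
  "steps": [
    [[-0.2,0,0],0,0],
    [[-0.1,0,0],0,0],
    [[0,0,0],0,0]
  ]
}}

```text
clock: 8.65
position: [0.5062, -0.0856, 0.0863]
eef_rot: [[-0.045, 0.999, 0.0], [0.999, 0.045, 0.005], [0.005, 0.0, -1.0]]
force: [-1.1, 16.1, 5.7]
opening: -0.001
gripper_force: 8.0
```

Emit:
{"method": "servo_tool", "body": {
  "steps": [
    [[-0.2,0,0],0,0],
    [[-0.1,0,0],0,0],
    [[0,0,0],0,0]
  ]
}}

```text
clock: 9.02
position: [0.5062, -0.0875, 0.0863]
eef_rot: [[-0.046, 0.999, 0.0], [0.999, 0.046, 0.007], [0.007, 0.0, -1.0]]
force: [-0.7, 22.6, 7.5]
opening: -0.001
gripper_force: 11.0
```

Emit:
{"method": "servo_tool", "body": {
  "steps": [
    [[1.2,0,0],0,0],
    [[1.2,0,0],0,0],
    [[0,0,0],0,0],
    [[0,0,0],0,0],
    [[-0.5,0,0],0,0],
    [[-0.3,0,0],0,0],
    [[-0.2,0,0],0,0],
    [[0,0,0],0,0]
  ]
}}

```text
clock: 10.02
position: [0.5058, -0.0754, 0.0864]
eef_rot: [[-0.045, 0.999, 0.0], [0.999, 0.045, 0.004], [0.004, 0.0, -1.0]]
force: [-0.8, 12.9, 4.3]
opening: -0.003
gripper_force: 6.3
```

Emit:
{"method": "servo_tool", "body": {
  "steps": [
    [[-0.2,0,0],0,0],
    [[-0.1,0,0],0,0],
    [[0,0,0],0,0]
  ]
}}

```text
clock: 10.4
position: [0.5059, -0.0788, 0.0863]
eef_rot: [[-0.045, 0.999, 0.0], [0.999, 0.045, 0.003], [0.003, 0.0, -1.0]]
force: [0.2, 9.6, 3.0]
opening: -0.004
gripper_force: 4.8
```

Emit:
{"method": "servo_tool", "body": {
  "steps": [
    [[-0.2,0,0],0,0],
    [[0,0,0],0,0]
  ]
}}

```text
clock: 10.65
position: [0.5059, -0.0803, 0.0863]
eef_rot: [[-0.045, 0.999, 0.0], [0.999, 0.045, 0.004], [0.004, 0.0, -1.0]]
force: [-0.9, 13.1, 3.6]
opening: 0.0
gripper_force: 6.2
```

Emit:
{"method": "servo_tool", "body": {
  "steps": [
    [[-0.2,0,0],0,0],
    [[0,0,0],0,0]
  ]
}}

```text
clock: 10.9
position: [0.506, -0.0815, 0.0863]
eef_rot: [[-0.045, 0.999, 0.0], [0.999, 0.045, 0.006], [0.006, 0.0, -1.0]]
force: [-1.0, 16.3, 6.6]
opening: -0.004
gripper_force: 8.4
```

Emit:
{"method": "servo_tool", "body": {
  "steps": [
    [[-0.2,0,0],0,0],
    [[0,0,0],0,0]
  ]
}}

```text
clock: 11.15
position: [0.5061, -0.083, 0.0864]
eef_rot: [[-0.046, 0.999, 0.0], [0.999, 0.046, 0.006], [0.006, 0.0, -1.0]]
force: [-0.3, 17.5, 5.7]
opening: 0.004
gripper_force: 8.8
```

Emit:
{"method": "servo_tool", "body": {
  "steps": [
    [[-0.15,0,0],0,0],
    [[0,0,0],0,0]
  ]
}}

```text
clock: 11.4
position: [0.5061, -0.0847, 0.0863]
eef_rot: [[-0.046, 0.999, 0.0], [0.999, 0.046, 0.006], [0.006, 0.0, -1.0]]
force: [-0.6, 18.8, 7.0]
opening: -0.003
gripper_force: 9.2
```

Emit:
{"method": "servo_tool", "body": {
  "steps": [
    [[-0.2,0,0],0,0],
    [[0,0,0],0,0]
  ]
}}

```text
clock: 11.65
position: [0.5062, -0.0862, 0.0864]
eef_rot: [[-0.046, 0.999, 0.0], [0.999, 0.046, 0.007], [0.007, 0.0, -1.0]]
force: [-0.7, 20.7, 6.7]
opening: -0.001
gripper_force: 10.5
```

Emit:
{"method": "servo_tool", "body": {
  "steps": [
    [[-0.15,0,0],0,0],
    [[0,0,0],0,0]
  ]
}}

```text
clock: 11.9
position: [0.5062, -0.0876, 0.0863]
eef_rot: [[-0.046, 0.999, 0.0], [0.999, 0.046, 0.007], [0.007, 0.0, -1.0]]
force: [-1.7, 20.7, 7.1]
opening: 0.001
gripper_force: 10.7
```

Emit:
{"method": "servo_tool", "body": {
  "steps": [
    [[-0.1,0,0],0,0],
    [[0,0,0],0,0]
  ]
}}

```text
clock: 12.15
position: [0.5063, -0.0886, 0.0864]
eef_rot: [[-0.046, 0.999, 0.0], [0.999, 0.046, 0.007], [0.007, 0.0, -1.0]]
force: [-1.2, 21.4, 7.5]
opening: -0.001
gripper_force: 10.9
```

Emit:
{"method": "servo_tool", "body": {
  "steps": [
    [[1.3,0,0],0,0],
    [[1.2,0,0],0,0],
    [[0,0,0],0,0],
    [[0,0,0],0,0],
    [[-0.5,0,0],0,0],
    [[-0.3,0,0],0,0],
    [[-0.2,0,0],0,0],
    [[0,0,0],0,0]
  ]
}}

```text
clock: 13.15
position: [0.5058, -0.0764, 0.0863]
eef_rot: [[-0.044, 0.999, 0.0], [0.999, 0.044, 0.002], [0.002, 0.0, -1.0]]
force: [-1.2, 6.2, 1.5]
opening: 0.002
gripper_force: 3.5
```

Emit:
{"method": "servo_tool", "body": {
  "steps": [
    [[-0.2,0,0],0,0],
    [[0,0,0],0,0]
  ]
}}

```text
clock: 13.4
position: [0.5059, -0.0775, 0.0863]
eef_rot: [[-0.045, 0.999, 0.0], [0.999, 0.045, 0.004], [0.004, 0.0, -1.0]]
force: [-0.4, 12.2, 4.4]
opening: -0.002
gripper_force: 5.9
```

Emit:
{"method": "servo_tool", "body": {
  "steps": [
    [[-0.15,0,0],0,0],
    [[0,0,0],0,0]
  ]
}}

```text
clock: 13.65
position: [0.5059, -0.0783, 0.0863]
eef_rot: [[-0.045, 0.999, 0.0], [0.999, 0.045, 0.005], [0.005, 0.0, -1.0]]
force: [-1.0, 15.7, 4.1]
opening: -0.001
gripper_force: 7.7
```

Emit:
{"method": "servo_tool", "body": {
  "steps": [
    [[-0.15,0,0],0,0],
    [[0,0,0],0,0]
  ]
}}

```text
clock: 13.9
position: [0.5059, -0.0794, 0.0864]
eef_rot: [[-0.045, 0.999, 0.0], [0.999, 0.045, 0.006], [0.006, 0.0, -1.0]]
force: [-0.4, 17.5, 7.0]
opening: -0.004
gripper_force: 8.6
```

Emit:
{"method": "servo_tool", "body": {
  "steps": [
    [[-0.15,0,0],0,0],
    [[0,0,0],0,0]
  ]
}}

```text
clock: 14.15
position: [0.5059, -0.0806, 0.0864]
eef_rot: [[-0.046, 0.999, 0.0], [0.999, 0.046, 0.006], [0.006, 0.0, -1.0]]
force: [-0.4, 19.1, 6.8]
opening: -0.0
gripper_force: 9.4
```

Emit:
{"method": "servo_tool", "body": {
  "steps": [
    [[-0.15,0,0],0,0],
    [[0,0,0],0,0]
  ]
}}

```text
clock: 14.4
position: [0.506, -0.0815, 0.0863]
eef_rot: [[-0.046, 0.999, 0.0], [0.999, 0.046, 0.007], [0.007, 0.0, -1.0]]
force: [-0.3, 22.4, 8.0]
opening: -0.003
gripper_force: 11.1
```

Emit:
{"method": "servo_tool", "body": {
  "steps": [
    [[-0.15,0,0],0,0],
    [[0,0,0],0,0]
  ]
}}

```text
clock: 14.65
position: [0.506, -0.0823, 0.0864]
eef_rot: [[-0.047, 0.999, 0.0], [0.999, 0.047, 0.009], [0.009, 0.001, -1.0]]
force: [-1.6, 26.1, 9.9]
opening: 0.002
gripper_force: 13.0
```

Emit:
{"method": "servo_tool", "body": {
  "steps": [
    [[-0.1,0,0],0,0],
    [[0,0,0],0,0]
  ]
}}

```text
clock: 14.9
position: [0.506, -0.0829, 0.0864]
eef_rot: [[-0.047, 0.999, 0.0], [0.999, 0.047, 0.01], [0.009, 0.001, -1.0]]
force: [-1.0, 27.4, 9.5]
opening: 0.003
gripper_force: 14.0
```

Emit:
{"method": "servo_tool", "body": {
  "steps": [
    [[-0.1,0,0],0,0],
    [[0,0,0],0,0]
  ]
}}

```text
clock: 15.15
position: [0.5061, -0.0834, 0.0864]
eef_rot: [[-0.047, 0.999, 0.0], [0.999, 0.047, 0.01], [0.01, 0.001, -1.0]]
force: [-2.2, 30.2, 10.3]
opening: 0.001
gripper_force: 15.3
```

Emit:
{"method": "servo_tool", "body": {
  "steps": [
    [[-0.08,0,0],0,0],
    [[0,0,0],0,0],
    [[0,0,0],0,0],
    [[0,0,0],0,0],
    [[0,0,0],0,0],
    [[0,0,0],0,0],
    [[0,0,0],0,0]
  ]
}}

```text
clock: 16.02
position: [0.5061, -0.0839, 0.0864]
eef_rot: [[-0.047, 0.999, 0.0], [0.999, 0.047, 0.011], [0.011, 0.001, -1.0]]
force: [-1.2, 32.2, 11.4]
opening: 0.0
gripper_force: 16.0
```

```bash
python3 - <<'E'
from h import *
from cell import manip
c=manip.read_camera("scene"); I=c["img"][240:345,285:375,::-1]; J=manip.read_camera("top")["img"][240:305,262:422,::-1]
I=cv2.resize(I,None,fx=5,fy=5,interpolation=cv2.INTER_CUBIC);J=cv2.resize(J[:,:70],None,fx=5,fy=5,interpolation=cv2.INTER_CUBIC)
J=cv2.copyMakeBorder(J,0,I.shape[0]-J.shape[0],0,0,cv2.BORDER_CONSTANT); cv2.imwrite("pics/s2.png",np.hstack([I,J])[:, :800])
print(manip.get_obs()["force"])
E
```

```text
[-1.242  32.7838 10.346 ]
```

View pics/s2.png

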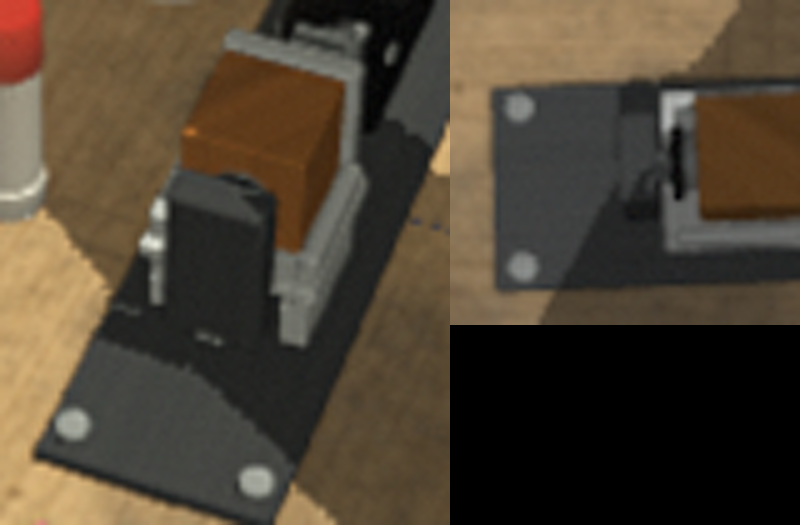

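The picture shows the pad only about one head thickness (5–6 mm) from the wood, so the bush is home. The press read about 32 N at the wrist, less about 11 N for the springs, so about 21 N on the block, held for nearly 1 s. Now for the release.

Emit:
{"method": "servo_tool", "body": {
  "steps": [
    [[1.2,0,0],0,0],
    [[1.0,0,0],0,0],
    [[0.5,0,0],0,0],
    [[0,0,-1.5],0,0],
    [[2.5,0,0],0,0],
    [[2.5,0,0],0,0],
    [[0,0,0],0,0],
    [[0,0,0],0,0]
  ]
}}

```text
clock: 17.12
position: [0.5034, -0.013, 0.102]
eef_rot: [[-0.044, 0.999, 0.001], [0.999, 0.044, -0.001], [-0.001, 0.001, -1.0]]
force: [-0.2, -1.0, 0.4]
opening: -0.001
gripper_force: 0.0
```

Emit:
{"method": "servo_tool", "body": {
  "steps": [
    [[0.1,0,2],0,0],
    [[0,0,1.3],0,0],
    [[0,0,0.4],0,0],
    [[0,0,0.3],0,0],
    [[0,0,0],0,0]
  ]
}}

```text
clock: 17.75
position: [0.503, -0.0104, 0.0621]
eef_rot: [[-0.044, 0.999, 0.0], [0.999, 0.044, 0.002], [0.002, 0.0, -1.0]]
force: [-3.5, 6.5, 7.6]
opening: 0.002
gripper_force: 4.3
```

Emit:
{"method": "servo_tool", "body": {
  "steps": [
    [[0,0,0.3],0,0],
    [[0,0,0.2],0,0],
    [[0,0,0],0,0]
  ]
}}

```text
clock: 18.12
position: [0.5032, -0.0082, 0.0577]
eef_rot: [[-0.046, 0.999, 0.001], [0.999, 0.046, 0.007], [0.007, 0.001, -1.0]]
force: [-3.7, 19.7, 14.0]
opening: 0.002
gripper_force: 9.8
```

Emit:
{"method": "servo_tool", "body": {
  "steps": [
    [[0.3,0,0],0,0],
    [[0,0,0.1],0,0],
    [[0,0,0],0,0],
    [[0,0,0],0,0]
  ]
}}

```text
clock: 18.62
position: [0.5031, -0.007, 0.0563]
eef_rot: [[-0.045, 0.999, 0.001], [0.999, 0.045, 0.003], [0.003, 0.001, -1.0]]
force: [-2.3, 8.5, 6.7]
opening: -0.003
gripper_force: 5.2
```

```bash
python3 - <<'E'
from h import *
from cell import manip
I=manip.read_camera("scene")["img"][240:345,285:375,::-1]; J=manip.read_camera("top")["img"][240:305,262:422,::-1]
I=cv2.resize(I,None,fx=5,fy=5,interpolation=cv2.INTER_CUBIC);J=cv2.resize(J[:,:70],None,fx=5,fy=5,interpolation=cv2.INTER_CUBIC)
J=cv2.copyMakeBorder(J,0,I.shape[0]-J.shape[0],0,0,cv2.BORDER_CONSTANT); cv2.imwrite("pics/s3.png",np.hstack([I,J])[:, :800])
E
```

```text
(no output)
```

View pics/s3.png

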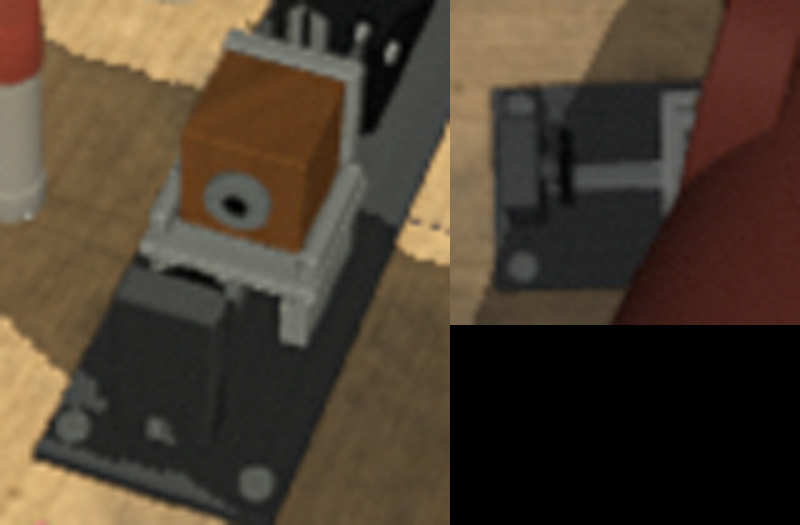

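The jaw post is back at crop x 498, its original fully open position. The bush head at (237,198) sits flat on the wood, and the block is in its bed. I'll retract.

Emit:
{"method": "servo_tool", "body": {
  "steps": [
    [[0,0,0],0,0],
    [[0,0,0],0,0],
    [[0,0,-1],0,0],
    [[-0.3,0,-2],0,0],
    [[0,0,-4],0,0],
    [[0,0,-5],0,0],
    [[0,0,-3],0,0],
    [[0,0,0],0,0],
    [[0,0,0],0,0]
  ]
}}

```text
clock: 19.85
position: [0.5028, -0.0114, 0.2048]
eef_rot: [[-0.044, 0.999, -0.001], [0.999, 0.044, -0.0], [-0.0, -0.001, -1.0]]
force: [-0.4, 0.3, -0.7]
opening: 0.001
gripper_force: 0.0
```

```bash
python3 - <<'E'
from cell import manip
o=manip.get_obs(); print(o["position"],o["force"],o["clock"]); print(manip.finish_job())
E
```

```text
[ 0.50278891 -0.0113679   0.20478803] [-0.37294206  0.26949721 -0.68604057] 19.85
the job is handed in; nothing more can be done
None
```

The bush is fully home after about 21 N (estimated) was held on the block for nearly a second, the jaw sprang fully open, the block is in its bed, and the job was handed in at 19.9 s.

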